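# Clip the chuck key onto the bench's snap hook

## Task

Pick up the blue chuck key and push its steel D-ring down onto the sprung gate of the snap hook until the ring is inside the hook and the gate has snapped shut behind it, then let go and let the key settle, hanging down from the hook. Feel your way and press gently, under about 10 newtons, as the hook and its clamp are delicate; leave the jar, the bin and the screwdriver where they are.

Things in the scene. Friction and masses are not known exactly. Their poses are not given: they have to be found in the camera images.
- key_grip (a point): Centre of the chuck key's blue plastic grip, half-way up. The key (90 g nominal) lies flat on the bench. Grip: 60 mm long (own x), 18 wide (y), 26 tall (z, up as it lies). A steel shank, 8 mm across, sticks out 30 mm from the -x end, a rigid D-ring from the +x end. Axes are the key's.
- key_bar (a point): Middle of the straight outer bar of the key's D-ring, on its centre line: 70 mm along the key's +x from key_grip, same height and axes. Ring of 6 mm round steel in the key's x-y plane, half-way up the grip; the bar runs along y, straight for 28 mm; the opening between bar and grip is 37 mm long (x) and 34 wide (y).
- tool_post: Fixed stand: white base 90 x 90 x 12 mm, origin under its centre; steel column 18 mm across, topping out at 290. A blue clamp on the column holds a steel arm that runs 120 mm along the stand's -y to the snap hook. The clamp was set by hand, 30 mm below to 30 mm above nominal: the hook's true height differs each time and is not reported.
- hook_mark (a point): Does not follow the clamp: where the centre of the ring's bar, resting in the hook's bowl, would be at nominal clamp height; (-15, -120, 190) mm from the stand's origin, stand's axes. The true seat is up to 30 mm straight above or below. The ring goes down over the nose: bar along y between nose and shank, grip on the -x side (key's x along the stand's x).
- nose_mark (a point): Top of the hook's nose at nominal clamp height, (-18, 0, +36) mm from hook_mark. Hook: upright J of 8 mm round steel in the stand's x-z plane, open upward. From the true seat: nose inner face x = -11, tip leaning out to x = -22; shank inner face x = +11, rising to the arm (centre line x = +15, z = +36, along +y); bowl underside z = -11.
- gate_mark (a point): Middle of the shut gate at nominal clamp height, (+2, 0, +28) mm from hook_mark. The gate closes the hook's mouth at z = +28 from the true seat. A bar pushed down through the mouth swings it in; it slips off and snaps shut above the bar when the bar is still 3 to 8 mm above the seat (sooner nearer the nose). Once let go, the key swings down and hangs, its +x up.
- gate (a joint): Brass wire gate, 22 mm long, 4 mm wire, 11 mm wide, hinged on the shank at x = +13, z = +28 mm from the true seat. 0 = shut, level, tip at the nose; grows as it swings down and inwards, to 1.35 rad; cannot swing outwards. Its spring shuts it: 0.02 N m when shut plus 0.05 N m per rad; pushing the bar through takes a few newtons.
- jar_mid (a point): Glass wax jar with white cap, 52 mm across, 70 mm tall, loose: not to be disturbed. Point at mid-height.
- bin_mid (a point): White open plastic bin 100 x 80 x 45 mm, loose: not to be disturbed. Point at its centre, half-way up.
- driver: Screwdriver with orange handle, about 160 mm long, lying on the bench along its own x, loose: not to be disturbed.
Not all that is in view belongs to the job. What is meant by the part that bears key_grip is not brown or pink, and is the smaller of those in its own colour.

How it is judged:
By the outcome, as a careful person would: the job done as asked, in the order asked, and still so for the second after the job is handed in, with the robot touching nothing.
It also fails if it takes over 70 s, if anything falls off the work surface, if the arm or the gripper's body presses on something with over 40 N, if the wrist force passes 120 N, or if a joint passes its speed limit or range.

## Robot

A 6-joint arm with a two-finger parallel gripper is mounted at the origin on the work surface. World frame = base frame: x ahead of the robot, y to its left, z up, the work surface at z = 0. Lengths are in m, angles in rad, forces in N, time in s.
With the tool pointing down it reaches from about 0.25 to 0.725 m from the base axis. Payload 4 kg.
Tool frame: the origin (TCP) lies between the finger pads; the fingertips stand 11 mm ahead of it and the grasp point (between the pads) lies 8 mm behind it (bot.tip_extent is the distance from the TCP to the fingertips, in m); z points along the fingers, y is the line along which they close (so a half turn about z gives the same grasp; the last joint's range is limited). The gripper opens to 85 mm and grips with 20 to 120 N. Pads are 22 mm wide; open, the fingers measure 114 mm over their backs; the gripper's body (76 mm by 85 mm) begins 54 mm behind the grasp point. The pads swing forward as they close: fully open they stand 13 mm farther back than shut.
Start: joints at [1.293, 0.241, 0.005, 1.335, 0, 1.571], TCP at [0.137, 0.481, 0.242] pointing down, gripper open.
Joint ranges: [-2.72, 2.72], [-1.05, 1.87], [-1.09, 1.28], [-1.99, 2.15], [-1.42, 1.44], [-3.14, 3.14]. Speed limits (rad/s): [2.79, 2.79, 3.14, 3.14, 3.14, 3.14].

## Interface

Orientations are given as a unit quaternion [x, y, z, w].
In Python, from workcell import bot gives the robot as it stands. The module is installed in compiled form; this text tells all that it offers.
- The arm moves only by the tool drive_tool, never from a script. Its argument "rows" is a list of rows, each an object of numbers: "dx", "dy", "dz": the shift along the tool's x, y, z in units of 50 mm (1.0 is 50 mm); "wx", "wy", "wz": the turn, a rotation vector about the tool's x, y, z in units of 5 degrees (1.0 is 5 degrees); "hand": the finger opening in mm, from 0 to 85.4. A call has 1 to 20 rows; each row is the pose to reach, as a shift and turn from the pose commanded when the call began, along the tool's axes at that moment; what a row does not reach only later rows make up. A row lasts 1/10 s, in which the tool goes at most 50 mm and 8.59 degrees, less where a joint would pass 70% of its speed; a pose out of reach is approached as far as the arm can. A call with a gripper value outside its range is refused whole. The fingers move at their own pace and stop on an object; the grip force is fixed at half the most. Time passes only in rows, so rows that repeat a pose let the fingers close. It gives the time, the measured TCP pose, the force, the opening and the grip force at its end, in the units of the state.
- bot.get_obs(): the state, without advancing time (a new reading comes with each control period).
- bot.camera(name): name is "side" or "top"; returns the picture (420x560x3 uint8, red, green, blue); there is no depth.
- bot.get_calibration(name): a dict with "vfov" (degrees; the focal length in pixels is half the picture's height over the tangent of half this angle, whatever the lens; pixels are square), "cx", "cy" (the principal point, pixels), "origin" and "rotation" of the camera in the world. Camera axes: x right, y up, looking along -z (the intrinsics and any distortion apply to the point x, -y, -z); pixel columns grow to the right and rows downward; lengths in m; the calibration is good to about 2 mm. A picture is of the moment at which its call begins. get_calibration takes no time and is no camera call.
- bot.job_done(): hands the job in; it is judged then, once.
Trained networks look in the newest picture that a camera, given by its name, has taken for a name from the list of things; names that differ only in an ending like _2 or _b are one class to them, and where a whole thing is asked for, a point or a joint stands for the part that bears it (a point fixed in the world has none). Each returns a list of dicts, best first, with "score" (0 to 1); they miss things now and then, are a little off and sometimes report something else, mostly with a low value. They report only what shows in the picture. A call takes as long as a camera call. They do not tell look-alikes from the thing itself.
- bot.look_for(camera, thing): "extent" ([centre column, centre row, width, height] in pixels, round what is visible of it).
- bot.outline_of(camera, thing): "region" (420x560 bool, what is visible of it) and "extent" ([centre column, centre row, width, height] in pixels, round what is visible of it).
The state is a dict: "clock": time; "joint_pos": joint angles; "joint_vel": joint speeds; "tau": joint torques, N m; "eef_pos": TCP position; "tool_rot": TCP orientation; "ft_force": force on the tool from outside, world axes, zero at the start; "ft_torque": the same for the moment, N m; "grip_width": finger opening in m; "grasp_force": force on a finger pad.
Only numpy, scipy, OpenCV 4.12 (cv2) and the standard library are available. Lean on these libraries where they do the work, as an engineer would, in place of code of your own. Each camera call takes 0.05 s, during which the arm holds its last target. There are 200 camera calls.

## Working session

There is one attempt and no reset: what is moved stays moved. The work goes in short steps, Python scripts to look and compute and a tool call to move; the robot and the scene stay as the last step left them, time stands still between calls to the robot, and variables do not carry over. Pictures are saved under pics/ and viewed, at most 10 in all, crops included, and the job is handed in when it is done.

Besides the shell and the picture viewer there is one more tool, called after "Request:" by a JSON object that holds its "op" and its "data", one argument or row to a line. drive_tool: Moves the arm, as the interface text tells. Its arguments: {"type":"object","properties":{"rows":{"type":"array","items":{"type":"object","properties":{"dx":{"type":"number"},"dy":{"type":"number"},"dz":{"type":"number"},"wx":{"type":"number"},"wy":{"type":"number"},"wz":{"type":"number"},"hand":{"type":"number"}}}}},"required":["rows"]}

```bash
mkdir -p pics; cat > h.py <<'E'
import numpy as np, cv2
from workcell import bot
def K(c):
    g=bot.get_calibration(c); f=210/np.tan(np.radians(g['vfov'])/2)
    return g,f
def ray(c,u,v):
    g,f=K(c); d=np.array([(u-g['cx'])/f,-(v-g['cy'])/f,-1.]); return np.array(g['origin']),np.array(g['rotation'])@d
def onz(c,u,v,z):
    o,d=ray(c,u,v); return o+d*(z-o[2])/d[2]
def proj(c,p):
    g,f=K(c); q=np.array(g['rotation']).T@(np.array(p)-g['origin']); return np.array([g['cx']+f*q[0]/-q[2], g['cy']-f*q[1]/-q[2]])
def save(c,n,crop=None,s=1):
    im=bot.camera(c)[:,:,::-1]
    if crop: im=im[crop[1]:crop[3],crop[0]:crop[2]]
    im=cv2.resize(im,None,fx=s,fy=s,interpolation=cv2.INTER_CUBIC); cv2.imwrite('pics/'+n,im)
E
python3 - <<'E'
from h import *
a=bot.camera('side');b=bot.camera('top')
cv2.imwrite('pics/a.png',a[:,:,::-1]);cv2.imwrite('pics/b.png',b[:,:,::-1])
for c in('side','top'):
    print(c,bot.get_calibration(c))
    for t in('key_grip','tool_post','gate','jar_mid','bin_mid','driver'):
        print(t,[(round(r['score'],2),[round(float(x)) for x in r['extent']]) for r in bot.look_for(c,t)])
E
```

```text
side {'vfov': 54.33643049489393, 'cx': 272.0755614645821, 'cy': 206.18022206495064, 'origin': array([ 0.19775966, -0.66058829,  0.77327336]), 'rotation': array([ 0.41862121, -0.09126543, -0.1930844 ,  0.88269209])}
key_grip [(0.96, [311, 300, 59, 19]), (0.95, [212, 376, 63, 80]), (0.89, [236, 295, 18, 32]), (0.59, [338, 369, 80, 34])]
tool_post [(0.9, [270, 153, 37, 99])]
gate []
jar_mid [(0.78, [421, 284, 26, 38])]
bin_mid [(0.57, [376, 235, 48, 40])]
driver [(0.63, [249, 235, 40, 17])]
top {'vfov': 55.09531441394347, 'cx': 279.7503307821698, 'cy': 207.97225339899242, 'origin': array([ 4.40736608e-01, -2.30906388e-04,  9.94912709e-01]), 'rotation': array([-0.03932885,  0.02202667,  0.71254773, -0.70017412])}
key_grip [(0.87, [390, 324, 83, 31]), (0.73, [312, 266, 48, 31]), (0.63, [425, 215, 54, 59]), (0.55, [357, 208, 22, 54])]
tool_post [(0.65, [174, 163, 82, 63])]
gate [(0.41, [207, 171, 12, 8])]
jar_mid [(0.94, [386, 105, 29, 23])]
bin_mid [(0.76, [308, 107, 33, 46]), (0.41, [357, 211, 19, 55])]
driver [(0.95, [249, 238, 10, 67])]
```

View pics/a.png

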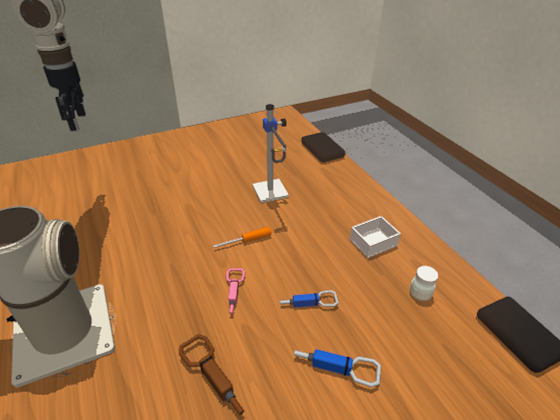

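View pics/b.png

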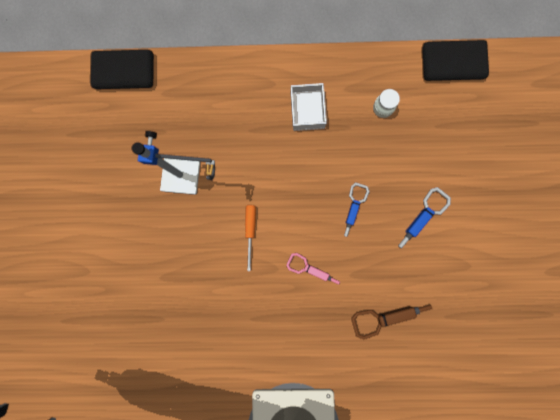

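Top picture: keys at small blue (357,208), large blue (425,215), pink (312,267), brown (390,318). The small blue one fits the description, being the smaller of the two blues; at about 411 px/m its 54 px length also matches 133 mm. The stand base is at (180,177) and the hook at about (208,168).

```bash
sed -i "s/np.array(g\['rotation'\])/R.from_quat(g['rotation']).as_matrix()/g; 1i from scipy.spatial.transform import Rotation as R" h.py
cat > m.py <<'E'
from h import *
im=bot.camera('top')
def blob(mask,box):
    m=np.zeros(mask.shape,bool); x0,y0,x1,y1=box; m[y0:y1,x0:x1]=mask[y0:y1,x0:x1]
    n,l,s,c=cv2.connectedComponentsWithStats(m.astype(np.uint8)); i=1+np.argmax(s[1:,4]); return l==i
I=im.astype(int); r,g,b=I[...,0],I[...,1],I[...,2]
if __name__=='__main__':
    k=blob((b>r+40)&(b>g+30),(335,180,378,240)); ys,xs=np.nonzero(k); print('grip px',xs.mean(),ys.mean(),len(xs))
    for z in(.013,.026): print('grip at z',z,onz('top',xs.mean(),ys.mean(),z))
    P=np.array([onz('top',x,y,.02)[:2] for x,y in zip(xs,ys)]); w,v=np.linalg.eigh(np.cov(P.T)); print('axis',v[:,1],'deg',np.degrees(np.arctan2(v[1,1],v[0,1])),'len',np.sqrt(12*w))
    o=[q for q in bot.outline_of('top','key_grip') if abs(q['extent'][0]-357)<10]
    if o:
        ys,xs=np.nonzero(o[0]['region']); P=np.array([onz('top',x,y,.013)[:2] for x,y in zip(xs,ys)]); w,v=np.linalg.eigh(np.cov(P.T)); print('outline c',P.mean(0),'deg',np.degrees(np.arctan2(v[1,1],v[0,1])), 'ext',np.ptp(P@v[:,1]))
    wb=blob((r>170)&(g>170)&(b>160),(155,150,205,200)); q=cv2.convexHull(np.argwhere(wb)[:,::-1].astype(np.int32)); rc=cv2.minAreaRect(q); print('base rect',rc)
    bp=cv2.boxPoints(rc); W=[onz('top',x,y,.012) for x,y in bp]; print('base corners',np.round(W,4).tolist(),'c',np.mean(W,0))
    save('top','c1.png',(120,120,230,210),7); 
    save('side','c2.png',(230,90,320,210),5)
    save('top','c3.png',(330,170,460,260),6)
E
python3 m.py
```

```text
grip px 352.7567567567568 212.25405405405405 185
grip at z 0.013 [ 0.51262882 -0.15454369  0.013     ]
grip at z 0.026 [ 0.511677   -0.15250067  0.026     ]
axis [-0.94798837  0.31830496] deg 161.43955289918114 len [0.01801183 0.05925116]
outline c [ 0.52119144 -0.15682539] deg 158.83407224747933 ext 0.12976098113538775
base rect ((178.3841552734375, 181.5426788330078), (35.33808898925781, 21.534149169921875), 6.340191841125488)
base corners [[0.576, 0.3203, 0.012], [0.6297, 0.3149, 0.012], [0.618, 0.2269, 0.012], [0.5646, 0.2327, 0.012]] c [0.59706516 0.27369039 0.012     ]
```

View pics/c1.png

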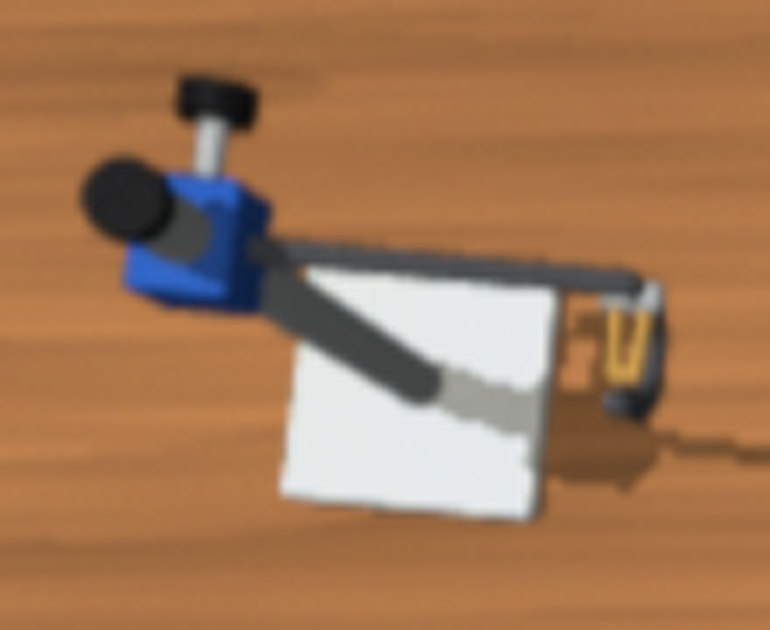

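View pics/c2.png

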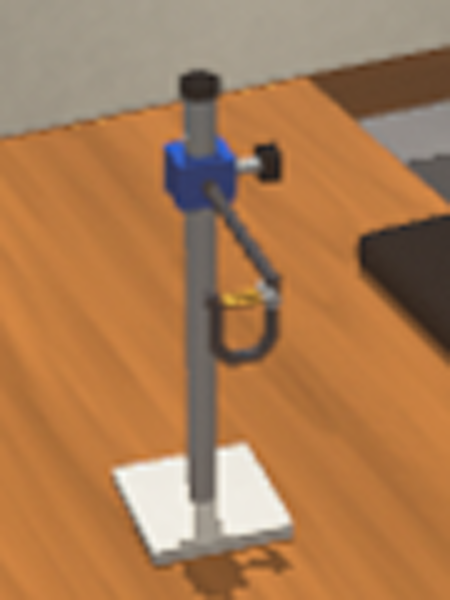

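View pics/c3.png

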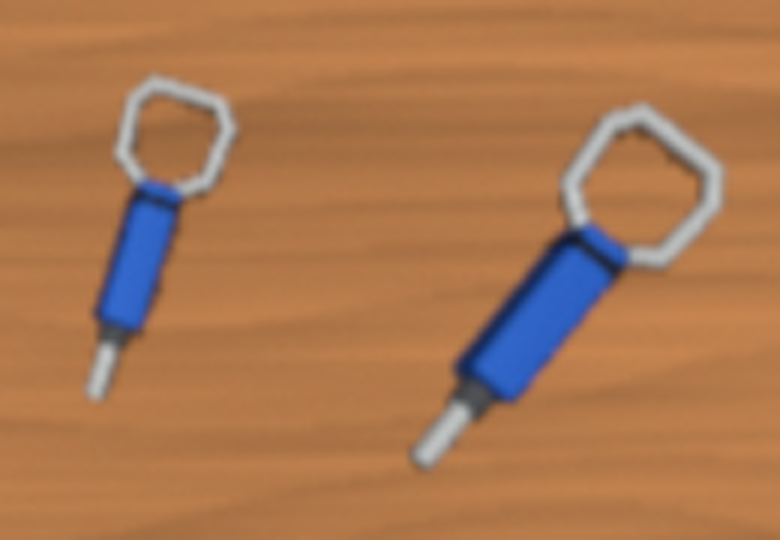

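The crop confirms the small blue key: ring up at (361,185), shank tip at (346,236), the larger blue key right of it. The hook crop shows the gate shut, the nose towards the robot, and the bowl underside at side px (278,162).

```bash
cat > fit.py <<'E'
from h import *
from scipy.optimize import least_squares
T=lambda u,v:np.array([u/7+120,v/7+120]); S=lambda u,v:np.array([u/5+230,v/5+90])
obs=[('top',T(557,288),(45,-45,12),0),('top',T(533,520),(-45,-45,12),0),('top',T(281,495),(-45,45,12),0),('top',T(127,200),(0,0,290),0),
('top',T(637,283),(0,-120,228),1),('top',T(625,405),(-33,-120,226),1),('top',T(629,345),(-13,-120,220),1),
('side',S(113,469),(-45,45,12),0),('side',S(247,444),(45,45,12),0),('side',S(293,530),(45,-45,12),0),('side',S(157,552),(-45,-45,12),0),
('side',S(200,75),(0,0,290),0),('side',S(240,362),(-15,-120,179),1),('side',S(212,298),(-33,-120,226),1),('side',S(272,284),(0,-120,226),1)]
def W(p,q,k):
    x,y,a,h=p; c,s=np.cos(a),np.sin(a); X,Y,Z=np.array(q)/1000
    return np.array([x+c*X-s*Y,y+s*X+c*Y,Z+h*k])
def res(p): return np.concatenate([proj(c,W(p,q,k))-o for c,o,q,k in obs])
r=least_squares(res,[.6,.27,-.08,0],loss='soft_l1'); p=r.x
print('stand',p[:2],'yaw',np.degrees(p[2]),'h mm',p[3]*1000,'cov mm',1000*np.sqrt(np.diag(np.linalg.inv(r.jac.T@r.jac))))
print(np.round(res(p).reshape(-1,2),1).tolist())
for n,q in(('seat',(-15,-120,190)),('nose',(-33,-120,226)),('gate',(-13,-120,218))): print(n,W(p,q,1).round(4))
if __name__=='__main__':
    C=lambda u,v:np.array([u/6+330,v/6+170])
    a=onz('top',*C(95,398),.013);b=onz('top',*C(187.5,92.5),.013);d=b-a;print('shank',a,'bar',b,'len',np.linalg.norm(d),'deg',np.degrees(np.arctan2(d[1],d[0])),'grip',b-d/np.linalg.norm(d)*.07)
    o=bot.get_obs();print({k:np.round(o[k],4).tolist() for k in('clock','eef_pos','tool_rot','grip_width','ft_force')});print(R.from_quat(o['tool_rot']).as_matrix().round(3))
E
python3 fit.py
```

```text
stand [0.6152391  0.26834765] yaw -6.587082151400811 h mm 3.9704638443325564 cov mm [ 1.11150977  1.01958754 12.07801143  2.30031875]
[[0.9, -3.0], [0.2, -0.4], [0.3, -0.3], [0.5, -0.6], [0.0, 0.2], [0.0, -0.2], [1.2, -1.2], [-1.0, -0.8], [-0.8, -0.9], [-0.5, -1.9], [-1.5, -0.6], [-0.9, 0.1], [-0.2, 0.8], [-1.1, -0.7], [-0.8, -0.1]]
seat [0.5866 0.1509 0.194 ]
nose [0.5687 0.1529 0.23  ]
gate [0.5886 0.1506 0.222 ]
shank [ 0.45442494 -0.13595954  0.013     ] bar [ 0.57811405 -0.17735726  0.013     ] len 0.13043299561577007 deg -18.50496354140764 grip [ 0.51173332 -0.15514018  0.013     ]
{'clock': 0.95, 'eef_pos': [0.1371, 0.4808, 0.2423], 'tool_rot': [0.1385, 0.9904, 0.0, 0.0], 'grip_width': 0.0854, 'ft_force': [-0.9405, -0.1371, -0.4984]}
[[-0.962  0.274  0.   ]
 [ 0.274  0.962  0.   ]
 [-0.     0.    -1.   ]]
```

Request:
{"op": "drive_tool", "data": {
  "rows": [
    {"dx":-10.9,"dy":-10.18,"dz":2,"wz":0.52,"hand":60},
    {"dx":-10.9,"dy":-10.18,"dz":2,"wz":0.52,"hand":60},
    {"dx":-10.9,"dy":-10.18,"dz":2,"wz":0.52,"hand":60},
    {"dx":-10.9,"dy":-10.18,"dz":2,"wz":0.52,"hand":60},
    {"dx":-10.9,"dy":-10.18,"dz":2,"wz":0.52,"hand":60},
    {"dx":-10.9,"dy":-10.18,"dz":2,"wz":0.52,"hand":60},
    {"dx":-10.9,"dy":-10.18,"dz":2,"wz":0.52,"hand":60},
    {"dx":-10.9,"dy":-10.18,"dz":2,"wz":0.52,"hand":60},
    {"dx":-10.9,"dy":-10.18,"dz":2,"wz":0.52,"hand":60},
    {"dx":-10.9,"dy":-10.18,"dz":2,"wz":0.52,"hand":60},
    {"dx":-10.9,"dy":-10.18,"dz":2,"wz":0.52,"hand":60},
    {"dx":-10.9,"dy":-10.18,"dz":2,"wz":0.52,"hand":60},
    {"dx":-10.9,"dy":-10.18,"dz":2,"wz":0.52,"hand":60},
    {"dx":-10.9,"dy":-10.18,"dz":2,"wz":0.52,"hand":60},
    {"dx":-10.9,"dy":-10.18,"dz":2,"wz":0.52,"hand":60},
    {"dx":-10.9,"dy":-10.18,"dz":2,"wz":0.52,"hand":60},
    {"dx":-10.9,"dy":-10.18,"dz":2,"wz":0.52,"hand":60},
    {"dx":-10.9,"dy":-10.18,"dz":2,"wz":0.52,"hand":60},
    {"dx":-10.9,"dy":-10.18,"dz":2,"wz":0.52,"hand":60}
  ]
}}

```text
invalid input at $.rows[0]: expected keys dx, dy, dz, wx, wy, wz, hand
```

Request:
{"op": "drive_tool", "data": {
  "rows": [
    {"dx":-10.9,"dy":-10.18,"dz":2,"wx":0,"wy":0,"wz":0.52,"hand":60},
    {"dx":-10.9,"dy":-10.18,"dz":2,"wx":0,"wy":0,"wz":0.52,"hand":60},
    {"dx":-10.9,"dy":-10.18,"dz":2,"wx":0,"wy":0,"wz":0.52,"hand":60},
    {"dx":-10.9,"dy":-10.18,"dz":2,"wx":0,"wy":0,"wz":0.52,"hand":60},
    {"dx":-10.9,"dy":-10.18,"dz":2,"wx":0,"wy":0,"wz":0.52,"hand":60},
    {"dx":-10.9,"dy":-10.18,"dz":2,"wx":0,"wy":0,"wz":0.52,"hand":60},
    {"dx":-10.9,"dy":-10.18,"dz":2,"wx":0,"wy":0,"wz":0.52,"hand":60},
    {"dx":-10.9,"dy":-10.18,"dz":2,"wx":0,"wy":0,"wz":0.52,"hand":60},
    {"dx":-10.9,"dy":-10.18,"dz":2,"wx":0,"wy":0,"wz":0.52,"hand":60},
    {"dx":-10.9,"dy":-10.18,"dz":2,"wx":0,"wy":0,"wz":0.52,"hand":60},
    {"dx":-10.9,"dy":-10.18,"dz":2,"wx":0,"wy":0,"wz":0.52,"hand":60},
    {"dx":-10.9,"dy":-10.18,"dz":2,"wx":0,"wy":0,"wz":0.52,"hand":60},
    {"dx":-10.9,"dy":-10.18,"dz":2,"wx":0,"wy":0,"wz":0.52,"hand":60},
    {"dx":-10.9,"dy":-10.18,"dz":2,"wx":0,"wy":0,"wz":0.52,"hand":60},
    {"dx":-10.9,"dy":-10.18,"dz":2,"wx":0,"wy":0,"wz":0.52,"hand":60},
    {"dx":-10.9,"dy":-10.18,"dz":2,"wx":0,"wy":0,"wz":0.52,"hand":60},
    {"dx":-10.9,"dy":-10.18,"dz":2,"wx":0,"wy":0,"wz":0.52,"hand":60},
    {"dx":-10.9,"dy":-10.18,"dz":2,"wx":0,"wy":0,"wz":0.52,"hand":60}
  ]
}}

```text
clock: 2.75
eef_pos: [0.5209, -0.1573, 0.1422]
tool_rot: [0.161, 0.987, 0.0, -0.001]
ft_force: [0.4, 1.0, 0.6]
grip_width: 0.0601
grasp_force: 0.0
```

Request:
{"op": "drive_tool", "data": {
  "rows": [
    {"dx":0,"dy":0,"dz":0.8,"wx":0,"wy":0,"wz":0,"hand":60},
    {"dx":0,"dy":0,"dz":1.5,"wx":0,"wy":0,"wz":0,"hand":60},
    {"dx":0,"dy":0,"dz":2.0,"wx":0,"wy":0,"wz":0,"hand":60},
    {"dx":0,"dy":0,"dz":2.3,"wx":0,"wy":0,"wz":0,"hand":60},
    {"dx":0,"dy":0,"dz":2.45,"wx":0,"wy":0,"wz":0,"hand":60},
    {"dx":0,"dy":0,"dz":2.54,"wx":0,"wy":0,"wz":0,"hand":60},
    {"dx":0,"dy":0,"dz":2.54,"wx":0,"wy":0,"wz":0,"hand":40},
    {"dx":0,"dy":0,"dz":2.54,"wx":0,"wy":0,"wz":0,"hand":25},
    {"dx":0,"dy":0,"dz":2.54,"wx":0,"wy":0,"wz":0,"hand":10},
    {"dx":0,"dy":0,"dz":2.54,"wx":0,"wy":0,"wz":0,"hand":0},
    {"dx":0,"dy":0,"dz":2.54,"wx":0,"wy":0,"wz":0,"hand":0},
    {"dx":0,"dy":0,"dz":2.54,"wx":0,"wy":0,"wz":0,"hand":0},
    {"dx":0,"dy":0,"dz":2.54,"wx":0,"wy":0,"wz":0,"hand":0}
  ]
}}

```text
clock: 4.05
eef_pos: [0.5226, -0.1584, 0.0166]
tool_rot: [0.161, 0.987, -0.0, 0.001]
ft_force: [-0.5, 1.2, 5.5]
grip_width: 0.0167
grasp_force: 61.1
```

Request:
{"op": "drive_tool", "data": {
  "rows": [
    {"dx":0,"dy":0,"dz":-0.3,"wx":0,"wy":0,"wz":0,"hand":0},
    {"dx":0,"dy":0,"dz":-1,"wx":0,"wy":0,"wz":0,"hand":0},
    {"dx":0,"dy":0,"dz":-1.8,"wx":0,"wy":0,"wz":0,"hand":0},
    {"dx":0,"dy":0,"dz":-2.6,"wx":0,"wy":0,"wz":0,"hand":0},
    {"dx":0,"dy":0,"dz":-3.4,"wx":0,"wy":0,"wz":0,"hand":0},
    {"dx":0,"dy":0,"dz":-4.2,"wx":0,"wy":0,"wz":0,"hand":0},
    {"dx":0,"dy":0,"dz":-5.0,"wx":0,"wy":0,"wz":0,"hand":0},
    {"dx":0,"dy":0.4,"dz":-5.39,"wx":0,"wy":0,"wz":0,"hand":0},
    {"dx":0.2,"dy":1.1,"dz":-5.39,"wx":0,"wy":0,"wz":-0.3,"hand":0},
    {"dx":0.4,"dy":1.9,"dz":-5.39,"wx":0,"wy":0,"wz":-0.7,"hand":0},
    {"dx":0.7,"dy":2.7,"dz":-5.39,"wx":0,"wy":0,"wz":-1.1,"hand":0},
    {"dx":1.0,"dy":3.5,"dz":-5.39,"wx":0,"wy":0,"wz":-1.5,"hand":0},
    {"dx":1.3,"dy":4.3,"dz":-5.39,"wx":0,"wy":0,"wz":-1.9,"hand":0},
    {"dx":1.5,"dy":5.0,"dz":-5.39,"wx":0,"wy":0,"wz":-2.2,"hand":0},
    {"dx":1.7,"dy":5.5,"dz":-5.39,"wx":0,"wy":0,"wz":-2.38,"hand":0},
    {"dx":1.8,"dy":5.8,"dz":-5.39,"wx":0,"wy":0,"wz":-2.38,"hand":0},
    {"dx":1.89,"dy":6.02,"dz":-5.39,"wx":0,"wy":0,"wz":-2.38,"hand":0},
    {"dx":1.89,"dy":6.02,"dz":-5.39,"wx":0,"wy":0,"wz":-2.38,"hand":0},
    {"dx":1.89,"dy":6.02,"dz":-5.39,"wx":0,"wy":0,"wz":-2.38,"hand":0}
  ]
}}

```text
clock: 5.95
eef_pos: [0.5277, 0.1564, 0.2847]
tool_rot: [0.058, 0.998, -0.0, -0.0]
ft_force: [0.5, 0.2, -0.9]
grip_width: 0.0171
grasp_force: 60.2
```

```bash
python3 - <<'E'
from h import *
o=bot.get_obs();print({k:np.round(o[k],4).tolist() for k in('clock','eef_pos','tool_rot','ft_force','ft_torque')})
a=bot.camera('side')[:,:,::-1][70:210,215:345];b=bot.camera('top')[:,:,::-1][110:230,130:260]
a=cv2.resize(a,(400*130//130,int(140*400/130)),interpolation=cv2.INTER_CUBIC);b=cv2.resize(b,(400,int(120*400/130)),interpolation=cv2.INTER_CUBIC)
c=np.zeros((431,800,3),np.uint8);c[:a.shape[0],:400]=a[:431];c[:b.shape[0],400:]=b;cv2.imwrite('pics/d.png',c)
E
```

```text
{'clock': 5.95, 'eef_pos': [0.5277, 0.1564, 0.2847], 'tool_rot': [0.0582, 0.9983, -0.0004, -0.0001], 'ft_force': [0.483, 0.2116, -0.9261], 'ft_torque': [-0.0417, 0.0071, -0.0305]}
```

View pics/d.png

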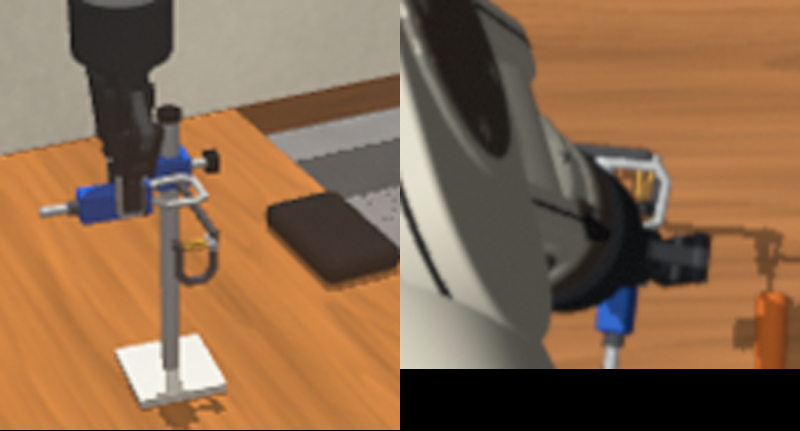

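The picture shows the key level in the fingers with its ring right over the hook (bar at crop (196,184) side and (628,158) top), gate shut. I'll check the bar against its projection.

```bash
python3 - <<'E'
from h import *
o=bot.get_obs();M=R.from_quat(o['tool_rot']).as_matrix();t=np.array(o['eef_pos'])
s=400/130
for L in(.056,.059,.062):
  for y in(-.014,0,.014):
    p=t+M@[-L,y,.0036]; a=(proj('side',p)-[215,70])*s; b=(proj('top',p)-[130,110])*s+[400,0]; print(L,y,p.round(4),a.round(0),b.round(0))
for n,p in(('nose',[.5687,.1529,.23]),('armend',[.6014,.1491,.23]),('bowl',[.5866,.1509,.183])): print(n,((proj('side',p)-[215,70])*s).round(0),((proj('top',p)-[130,110])*s+[400,0]).round(0))
E
```

```text
0.056 -0.014 [0.5818 0.1356 0.2812] [197. 193.] [656. 171.]
0.056 0 [0.5834 0.1495 0.2812] [191. 185.] [632. 169.]
0.056 0.014 [0.585  0.1634 0.2812] [186. 177.] [609. 167.]
0.059 -0.014 [0.5847 0.1352 0.2812] [201. 193.] [657. 166.]
0.059 0 [0.5864 0.1492 0.2812] [195. 185.] [633. 164.]
0.059 0.014 [0.588  0.1631 0.2812] [190. 177.] [609. 162.]
0.062 -0.014 [0.5877 0.1349 0.2812] [204. 192.] [657. 161.]
0.062 0 [0.5894 0.1488 0.2812] [199. 184.] [634. 159.]
0.062 0.014 [0.591  0.1627 0.2812] [193. 176.] [610. 157.]
nose [173. 243.] [644. 208.]
armend [211. 236.] [650. 157.]
bowl [193. 287.] [661. 193.]
```

Request:
{"op": "drive_tool", "data": {
  "rows": [
    {"dx":0.04,"dy":0.03,"dz":0.2,"wx":0,"wy":0,"wz":0,"hand":0},
    {"dx":0.04,"dy":0.03,"dz":0.5,"wx":0,"wy":0,"wz":0,"hand":0},
    {"dx":0.04,"dy":0.03,"dz":0.7,"wx":0,"wy":0,"wz":0,"hand":0},
    {"dx":0.04,"dy":0.03,"dz":0.8,"wx":0,"wy":0,"wz":0,"hand":0},
    {"dx":0.04,"dy":0.03,"dz":0.8,"wx":0,"wy":0,"wz":0,"hand":0},
    {"dx":0.04,"dy":0.03,"dz":0.8,"wx":0,"wy":0,"wz":0,"hand":0}
  ]
}}

```text
clock: 6.65
eef_pos: [0.526, 0.159, 0.245]
tool_rot: [0.058, 0.998, 0.0, 0.0]
ft_force: [-0.2, 0.2, -1.1]
grip_width: 0.017
grasp_force: 60.2
```

```bash
python3 - <<'E'
from h import *
o=bot.get_obs();print({k:np.round(o[k],4).tolist() for k in('clock','eef_pos','tool_rot','ft_force','ft_torque')})
a=bot.camera('side')[:,:,::-1][110:175,250:300];b=bot.camera('top')[:,:,::-1][145:195,190:230]
a=cv2.resize(a,(400,520),interpolation=cv2.INTER_CUBIC);b=cv2.resize(b,(400,500),interpolation=cv2.INTER_CUBIC)
c=np.zeros((520,800,3),np.uint8);c[:,:400]=a;c[:500,400:]=b;cv2.imwrite('pics/e.png',c)
M=R.from_quat(o['tool_rot']).as_matrix();t=np.array(o['eef_pos'])
for L in(.059,.062):
    p=t+M@[-L,0,.0036]; print(L,p.round(4),((proj('side',p)-[250,110])*8).round(),((proj('top',p)-[190,145])*10+[400,0]).round())
E
```

```text
{'clock': 6.65, 'eef_pos': [0.526, 0.159, 0.245], 'tool_rot': [0.0578, 0.9983, 0.0001, 0.0002], 'ft_force': [-0.2256, 0.1688, -1.1407], 'ft_torque': [0.0179, 0.061, 0.0335]}
0.059 [0.5846 0.1522 0.2415] [217. 270.] [585. 234.]
0.062 [0.5875 0.1518 0.2415] [226. 268.] [587. 219.]
```

View pics/e.png

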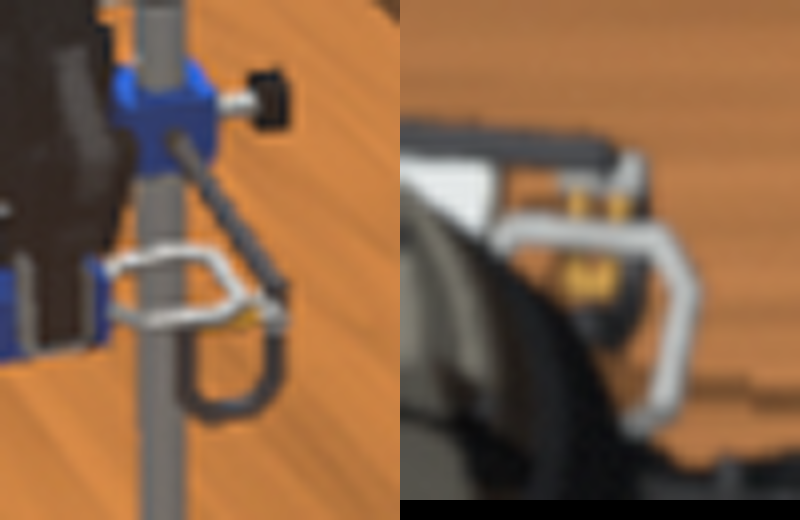

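Bar lies across the middle of the gate (top crop (585,232), hinge near y 180, tip near 300), nose inside the ring. Next I press down slowly, watching the force.

Request:
{"op": "drive_tool", "data": {
  "rows": [
    {"dx":0,"dy":0,"dz":0.08,"wx":0,"wy":0,"wz":0,"hand":0},
    {"dx":0,"dy":0,"dz":0.16,"wx":0,"wy":0,"wz":0,"hand":0},
    {"dx":0,"dy":0,"dz":0.24,"wx":0,"wy":0,"wz":0,"hand":0},
    {"dx":0,"dy":0,"dz":0.3,"wx":0,"wy":0,"wz":0,"hand":0},
    {"dx":0,"dy":0,"dz":0.36,"wx":0,"wy":0,"wz":0,"hand":0},
    {"dx":0,"dy":0,"dz":0.4,"wx":0,"wy":0,"wz":0,"hand":0},
    {"dx":0,"dy":0,"dz":0.4,"wx":0,"wy":0,"wz":0,"hand":0}
  ]
}}

```text
clock: 7.45
eef_pos: [0.5258, 0.1591, 0.2249]
tool_rot: [0.058, 0.998, 0.0, 0.0]
ft_force: [-0.7, 0.9, 3.1]
grip_width: 0.0169
grasp_force: 60.6
```

Request:
{"op": "drive_tool", "data": {
  "rows": [
    {"dx":0,"dy":0,"dz":0.05,"wx":0,"wy":0,"wz":0,"hand":0},
    {"dx":0,"dy":0,"dz":0.1,"wx":0,"wy":0,"wz":0,"hand":0},
    {"dx":0,"dy":0,"dz":0.15,"wx":0,"wy":0,"wz":0,"hand":0},
    {"dx":0,"dy":0,"dz":0.2,"wx":0,"wy":0,"wz":0,"hand":0},
    {"dx":0,"dy":0,"dz":0.2,"wx":0,"wy":0,"wz":0,"hand":0}
  ]
}}

```text
clock: 7.95
eef_pos: [0.5251, 0.159, 0.214]
tool_rot: [0.058, 0.998, -0.0, -0.001]
ft_force: [-2.5, 0.5, 1.6]
grip_width: 0.0167
grasp_force: 60.6
```

Request:
{"op": "drive_tool", "data": {
  "rows": [
    {"dx":0,"dy":0,"dz":0.05,"wx":0,"wy":0,"wz":0,"hand":0},
    {"dx":0,"dy":0,"dz":0.1,"wx":0,"wy":0,"wz":0,"hand":0},
    {"dx":0,"dy":0,"dz":0.1,"wx":0,"wy":0,"wz":0,"hand":0}
  ]
}}

```text
clock: 8.25
eef_pos: [0.5252, 0.1588, 0.2086]
tool_rot: [0.058, 0.998, -0.0, -0.001]
ft_force: [0.4, -0.0, 0.1]
grip_width: 0.017
grasp_force: 60.2
```

Request:
{"op": "drive_tool", "data": {
  "rows": [
    {"dx":0,"dy":0,"dz":0.03,"wx":0,"wy":0,"wz":0,"hand":0},
    {"dx":0,"dy":0,"dz":0.06,"wx":0,"wy":0,"wz":0,"hand":0},
    {"dx":0,"dy":0,"dz":0.06,"wx":0,"wy":0,"wz":0,"hand":0}
  ]
}}

```text
clock: 8.55
eef_pos: [0.5259, 0.1589, 0.2064]
tool_rot: [0.058, 0.998, -0.0, -0.0]
ft_force: [-0.5, 0.1, -1.2]
grip_width: 0.0169
grasp_force: 60.2
```

```bash
cat > v.py <<'E'
import sys
from h import *
o=bot.get_obs();print({k:np.round(o[k],4).tolist() for k in('clock','eef_pos','ft_force','ft_torque')})
a=bot.camera('side')[:,:,::-1][110:175,250:300];b=bot.camera('top')[:,:,::-1][145:195,190:230]
a=cv2.resize(a,(400,520),interpolation=cv2.INTER_CUBIC);b=cv2.resize(b,(400,500),interpolation=cv2.INTER_CUBIC)
c=np.zeros((520,800,3),np.uint8);c[:,:400]=a;c[:500,400:]=b;cv2.imwrite('pics/'+sys.argv[1],c)
E
python3 v.py f.png
```

```text
{'clock': 8.55, 'eef_pos': [0.5259, 0.1589, 0.2064], 'ft_force': [-0.4941, 0.0638, -1.1823], 'ft_torque': [-0.0287, 0.0073, 0.0068]}
```

View pics/f.png

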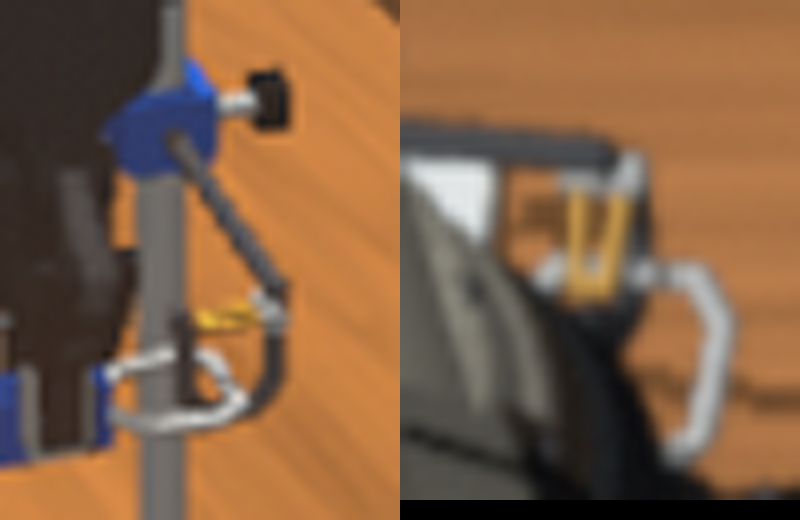

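The gate is shut (yellow wire level at side (225,318), reaching the nose) with the ring bar below it, and the force is back to its free level. I'll lower it slightly, let go, then retreat up.

Request:
{"op": "drive_tool", "data": {
  "rows": [
    {"dx":0,"dy":0,"dz":0.03,"wx":0,"wy":0,"wz":0,"hand":0},
    {"dx":0,"dy":0,"dz":0.05,"wx":0,"wy":0,"wz":0,"hand":0},
    {"dx":0,"dy":0,"dz":0.05,"wx":0,"wy":0,"wz":0,"hand":0},
    {"dx":0,"dy":0,"dz":0.05,"wx":0,"wy":0,"wz":0,"hand":60},
    {"dx":0,"dy":0,"dz":0.05,"wx":0,"wy":0,"wz":0,"hand":60},
    {"dx":0,"dy":0,"dz":0.05,"wx":0,"wy":0,"wz":0,"hand":60},
    {"dx":0,"dy":0,"dz":0.05,"wx":0,"wy":0,"wz":0,"hand":60},
    {"dx":0,"dy":0,"dz":0.05,"wx":0,"wy":0,"wz":0,"hand":60},
    {"dx":0.1,"dy":0,"dz":-0.5,"wx":0,"wy":0,"wz":0,"hand":60},
    {"dx":0.5,"dy":0,"dz":-1.2,"wx":0,"wy":0,"wz":0,"hand":60},
    {"dx":1.2,"dy":0,"dz":-1.7,"wx":0,"wy":0,"wz":0,"hand":60},
    {"dx":2,"dy":0,"dz":-2,"wx":0,"wy":0,"wz":0,"hand":60},
    {"dx":2.5,"dy":0,"dz":-2,"wx":0,"wy":0,"wz":0,"hand":60},
    {"dx":2.5,"dy":0,"dz":-2,"wx":0,"wy":0,"wz":0,"hand":60},
    {"dx":2.5,"dy":0,"dz":-2,"wx":0,"wy":0,"wz":0,"hand":60},
    {"dx":2.5,"dy":0,"dz":-2,"wx":0,"wy":0,"wz":0,"hand":60},
    {"dx":2.5,"dy":0,"dz":-2,"wx":0,"wy":0,"wz":0,"hand":60},
    {"dx":2.5,"dy":0,"dz":-2,"wx":0,"wy":0,"wz":0,"hand":60}
  ]
}}

```text
clock: 10.45
eef_pos: [0.4022, 0.1733, 0.3062]
tool_rot: [0.058, 0.998, -0.0, -0.0]
ft_force: [0.2, 0.1, 0.9]
grip_width: 0.06
grasp_force: 0.0
```

```bash
python3 - <<'E'
from h import *
# wait ~5 s with camera calls, tracking image change
prev=None
for i in range(100):
    im=bot.camera('side').astype(int)[100:240,220:340]
    if prev is not None and i%9==0: print(i,np.abs(im-prev).max(),np.abs(im-prev).mean().round(2))
    prev=im
print(bot.get_obs()['clock'])
a=bot.camera('side')[:,:,::-1]
cv2.imwrite('pics/g.png',cv2.resize(a[80:230,200:400],None,fx=4,fy=4,interpolation=cv2.INTER_CUBIC))
E
```

```text
9 194 2.91
18 193 1.48
27 194 2.62
36 196 2.79
45 109 0.76
54 192 2.3
63 195 2.42
72 56 0.58
81 193 2.19
90 191 2.19
99 63 0.54
15.45
```

View pics/g.png

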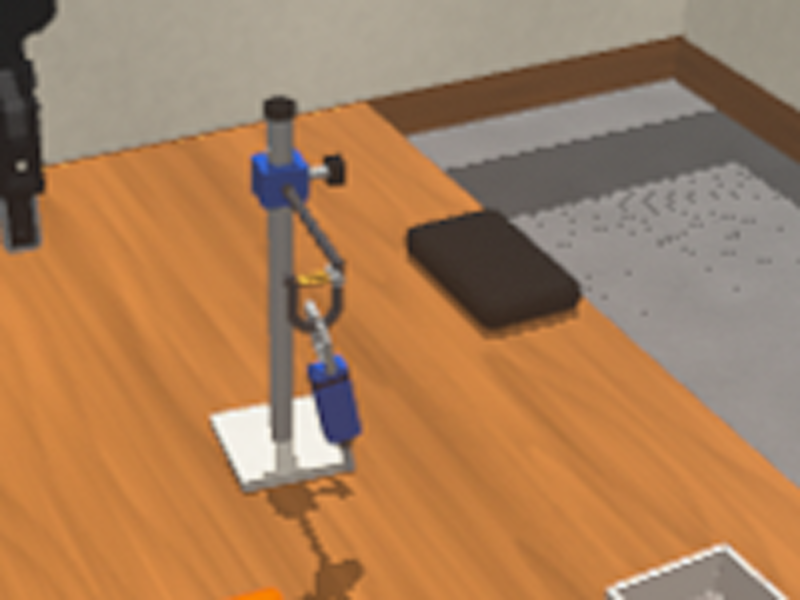

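The key hangs from the hook with the gate shut (side crop (315,278)), grip below and still swinging. I'll hold still and let it settle.

Request:
{"op": "drive_tool", "data": {
  "rows": [
    {"dx":0,"dy":0,"dz":0,"wx":0,"wy":0,"wz":0,"hand":60},
    {"dx":0,"dy":0,"dz":0,"wx":0,"wy":0,"wz":0,"hand":60},
    {"dx":0,"dy":0,"dz":0,"wx":0,"wy":0,"wz":0,"hand":60},
    {"dx":0,"dy":0,"dz":0,"wx":0,"wy":0,"wz":0,"hand":60},
    {"dx":0,"dy":0,"dz":0,"wx":0,"wy":0,"wz":0,"hand":60},
    {"dx":0,"dy":0,"dz":0,"wx":0,"wy":0,"wz":0,"hand":60},
    {"dx":0,"dy":0,"dz":0,"wx":0,"wy":0,"wz":0,"hand":60},
    {"dx":0,"dy":0,"dz":0,"wx":0,"wy":0,"wz":0,"hand":60},
    {"dx":0,"dy":0,"dz":0,"wx":0,"wy":0,"wz":0,"hand":60},
    {"dx":0,"dy":0,"dz":0,"wx":0,"wy":0,"wz":0,"hand":60},
    {"dx":0,"dy":0,"dz":0,"wx":0,"wy":0,"wz":0,"hand":60},
    {"dx":0,"dy":0,"dz":0,"wx":0,"wy":0,"wz":0,"hand":60},
    {"dx":0,"dy":0,"dz":0,"wx":0,"wy":0,"wz":0,"hand":60},
    {"dx":0,"dy":0,"dz":0,"wx":0,"wy":0,"wz":0,"hand":60},
    {"dx":0,"dy":0,"dz":0,"wx":0,"wy":0,"wz":0,"hand":60},
    {"dx":0,"dy":0,"dz":0,"wx":0,"wy":0,"wz":0,"hand":60},
    {"dx":0,"dy":0,"dz":0,"wx":0,"wy":0,"wz":0,"hand":60},
    {"dx":0,"dy":0,"dz":0,"wx":0,"wy":0,"wz":0,"hand":60},
    {"dx":0,"dy":0,"dz":0,"wx":0,"wy":0,"wz":0,"hand":60},
    {"dx":0,"dy":0,"dz":0,"wx":0,"wy":0,"wz":0,"hand":60}
  ]
}}

```text
clock: 17.5
eef_pos: [0.4016, 0.1734, 0.3068]
tool_rot: [0.058, 0.998, -0.0, -0.0]
ft_force: [-0.3, -0.4, 0.0]
grip_width: 0.0601
grasp_force: 0.0
```

Request:
{"op": "drive_tool", "data": {
  "rows": [
    {"dx":0,"dy":0,"dz":0,"wx":0,"wy":0,"wz":0,"hand":60},
    {"dx":0,"dy":0,"dz":0,"wx":0,"wy":0,"wz":0,"hand":60},
    {"dx":0,"dy":0,"dz":0,"wx":0,"wy":0,"wz":0,"hand":60},
    {"dx":0,"dy":0,"dz":0,"wx":0,"wy":0,"wz":0,"hand":60},
    {"dx":0,"dy":0,"dz":0,"wx":0,"wy":0,"wz":0,"hand":60},
    {"dx":0,"dy":0,"dz":0,"wx":0,"wy":0,"wz":0,"hand":60},
    {"dx":0,"dy":0,"dz":0,"wx":0,"wy":0,"wz":0,"hand":60},
    {"dx":0,"dy":0,"dz":0,"wx":0,"wy":0,"wz":0,"hand":60},
    {"dx":0,"dy":0,"dz":0,"wx":0,"wy":0,"wz":0,"hand":60},
    {"dx":0,"dy":0,"dz":0,"wx":0,"wy":0,"wz":0,"hand":60},
    {"dx":0,"dy":0,"dz":0,"wx":0,"wy":0,"wz":0,"hand":60},
    {"dx":0,"dy":0,"dz":0,"wx":0,"wy":0,"wz":0,"hand":60},
    {"dx":0,"dy":0,"dz":0,"wx":0,"wy":0,"wz":0,"hand":60},
    {"dx":0,"dy":0,"dz":0,"wx":0,"wy":0,"wz":0,"hand":60},
    {"dx":0,"dy":0,"dz":0,"wx":0,"wy":0,"wz":0,"hand":60},
    {"dx":0,"dy":0,"dz":0,"wx":0,"wy":0,"wz":0,"hand":60},
    {"dx":0,"dy":0,"dz":0,"wx":0,"wy":0,"wz":0,"hand":60},
    {"dx":0,"dy":0,"dz":0,"wx":0,"wy":0,"wz":0,"hand":60},
    {"dx":0,"dy":0,"dz":0,"wx":0,"wy":0,"wz":0,"hand":60},
    {"dx":0,"dy":0,"dz":0,"wx":0,"wy":0,"wz":0,"hand":60}
  ]
}}

```text
clock: 19.5
eef_pos: [0.4016, 0.1734, 0.3068]
tool_rot: [0.058, 0.998, -0.0, -0.0]
ft_force: [-0.6, 1.0, 0.5]
grip_width: 0.0601
grasp_force: 0.0
```

Request:
{"op": "drive_tool", "data": {
  "rows": [
    {"dx":0,"dy":0,"dz":0,"wx":0,"wy":0,"wz":0,"hand":60},
    {"dx":0,"dy":0,"dz":0,"wx":0,"wy":0,"wz":0,"hand":60},
    {"dx":0,"dy":0,"dz":0,"wx":0,"wy":0,"wz":0,"hand":60},
    {"dx":0,"dy":0,"dz":0,"wx":0,"wy":0,"wz":0,"hand":60},
    {"dx":0,"dy":0,"dz":0,"wx":0,"wy":0,"wz":0,"hand":60},
    {"dx":0,"dy":0,"dz":0,"wx":0,"wy":0,"wz":0,"hand":60},
    {"dx":0,"dy":0,"dz":0,"wx":0,"wy":0,"wz":0,"hand":60},
    {"dx":0,"dy":0,"dz":0,"wx":0,"wy":0,"wz":0,"hand":60},
    {"dx":0,"dy":0,"dz":0,"wx":0,"wy":0,"wz":0,"hand":60},
    {"dx":0,"dy":0,"dz":0,"wx":0,"wy":0,"wz":0,"hand":60},
    {"dx":0,"dy":0,"dz":0,"wx":0,"wy":0,"wz":0,"hand":60},
    {"dx":0,"dy":0,"dz":0,"wx":0,"wy":0,"wz":0,"hand":60},
    {"dx":0,"dy":0,"dz":0,"wx":0,"wy":0,"wz":0,"hand":60},
    {"dx":0,"dy":0,"dz":0,"wx":0,"wy":0,"wz":0,"hand":60},
    {"dx":0,"dy":0,"dz":0,"wx":0,"wy":0,"wz":0,"hand":60},
    {"dx":0,"dy":0,"dz":0,"wx":0,"wy":0,"wz":0,"hand":60},
    {"dx":0,"dy":0,"dz":0,"wx":0,"wy":0,"wz":0,"hand":60},
    {"dx":0,"dy":0,"dz":0,"wx":0,"wy":0,"wz":0,"hand":60},
    {"dx":0,"dy":0,"dz":0,"wx":0,"wy":0,"wz":0,"hand":60},
    {"dx":0,"dy":0,"dz":0,"wx":0,"wy":0,"wz":0,"hand":60}
  ]
}}

```text
clock: 21.5
eef_pos: [0.4016, 0.1734, 0.3068]
tool_rot: [0.058, 0.998, -0.0, 0.0]
ft_force: [0.2, -0.5, 0.6]
grip_width: 0.0602
grasp_force: 0.0
```

Request:
{"op": "drive_tool", "data": {
  "rows": [
    {"dx":0,"dy":0,"dz":0,"wx":0,"wy":0,"wz":0,"hand":60},
    {"dx":0,"dy":0,"dz":0,"wx":0,"wy":0,"wz":0,"hand":60},
    {"dx":0,"dy":0,"dz":0,"wx":0,"wy":0,"wz":0,"hand":60},
    {"dx":0,"dy":0,"dz":0,"wx":0,"wy":0,"wz":0,"hand":60},
    {"dx":0,"dy":0,"dz":0,"wx":0,"wy":0,"wz":0,"hand":60},
    {"dx":0,"dy":0,"dz":0,"wx":0,"wy":0,"wz":0,"hand":60},
    {"dx":0,"dy":0,"dz":0,"wx":0,"wy":0,"wz":0,"hand":60},
    {"dx":0,"dy":0,"dz":0,"wx":0,"wy":0,"wz":0,"hand":60},
    {"dx":0,"dy":0,"dz":0,"wx":0,"wy":0,"wz":0,"hand":60},
    {"dx":0,"dy":0,"dz":0,"wx":0,"wy":0,"wz":0,"hand":60},
    {"dx":0,"dy":0,"dz":0,"wx":0,"wy":0,"wz":0,"hand":60},
    {"dx":0,"dy":0,"dz":0,"wx":0,"wy":0,"wz":0,"hand":60},
    {"dx":0,"dy":0,"dz":0,"wx":0,"wy":0,"wz":0,"hand":60},
    {"dx":0,"dy":0,"dz":0,"wx":0,"wy":0,"wz":0,"hand":60},
    {"dx":0,"dy":0,"dz":0,"wx":0,"wy":0,"wz":0,"hand":60},
    {"dx":0,"dy":0,"dz":0,"wx":0,"wy":0,"wz":0,"hand":60},
    {"dx":0,"dy":0,"dz":0,"wx":0,"wy":0,"wz":0,"hand":60},
    {"dx":0,"dy":0,"dz":0,"wx":0,"wy":0,"wz":0,"hand":60},
    {"dx":0,"dy":0,"dz":0,"wx":0,"wy":0,"wz":0,"hand":60},
    {"dx":0,"dy":0,"dz":0,"wx":0,"wy":0,"wz":0,"hand":60}
  ]
}}

```text
clock: 23.5
eef_pos: [0.4016, 0.1734, 0.3068]
tool_rot: [0.058, 0.998, -0.0, -0.0]
ft_force: [0.1, -0.5, -0.7]
grip_width: 0.0599
grasp_force: 0.0
```

Request:
{"op": "drive_tool", "data": {
  "rows": [
    {"dx":0,"dy":0,"dz":0,"wx":0,"wy":0,"wz":0,"hand":60},
    {"dx":0,"dy":0,"dz":0,"wx":0,"wy":0,"wz":0,"hand":60},
    {"dx":0,"dy":0,"dz":0,"wx":0,"wy":0,"wz":0,"hand":60},
    {"dx":0,"dy":0,"dz":0,"wx":0,"wy":0,"wz":0,"hand":60},
    {"dx":0,"dy":0,"dz":0,"wx":0,"wy":0,"wz":0,"hand":60},
    {"dx":0,"dy":0,"dz":0,"wx":0,"wy":0,"wz":0,"hand":60},
    {"dx":0,"dy":0,"dz":0,"wx":0,"wy":0,"wz":0,"hand":60},
    {"dx":0,"dy":0,"dz":0,"wx":0,"wy":0,"wz":0,"hand":60},
    {"dx":0,"dy":0,"dz":0,"wx":0,"wy":0,"wz":0,"hand":60},
    {"dx":0,"dy":0,"dz":0,"wx":0,"wy":0,"wz":0,"hand":60},
    {"dx":0,"dy":0,"dz":0,"wx":0,"wy":0,"wz":0,"hand":60},
    {"dx":0,"dy":0,"dz":0,"wx":0,"wy":0,"wz":0,"hand":60},
    {"dx":0,"dy":0,"dz":0,"wx":0,"wy":0,"wz":0,"hand":60},
    {"dx":0,"dy":0,"dz":0,"wx":0,"wy":0,"wz":0,"hand":60},
    {"dx":0,"dy":0,"dz":0,"wx":0,"wy":0,"wz":0,"hand":60},
    {"dx":0,"dy":0,"dz":0,"wx":0,"wy":0,"wz":0,"hand":60},
    {"dx":0,"dy":0,"dz":0,"wx":0,"wy":0,"wz":0,"hand":60},
    {"dx":0,"dy":0,"dz":0,"wx":0,"wy":0,"wz":0,"hand":60},
    {"dx":0,"dy":0,"dz":0,"wx":0,"wy":0,"wz":0,"hand":60},
    {"dx":0,"dy":0,"dz":0,"wx":0,"wy":0,"wz":0,"hand":60}
  ]
}}

```text
clock: 25.5
eef_pos: [0.4016, 0.1734, 0.3068]
tool_rot: [0.058, 0.998, -0.0, -0.0]
ft_force: [0.4, 0.1, 0.1]
grip_width: 0.0605
grasp_force: 0.0
```

```bash
cat > sw.py <<'E'
from h import *
u=[]
for i in range(14):
    I=bot.camera('side').astype(int)[165:205,255:330]; r,g,b=I[...,0],I[...,1],I[...,2]
    m=(b>r+25)&(b>g+20); u.append(round(float(np.nonzero(m)[1].mean()),1) if m.any() else None)
print(u,bot.get_obs()['clock'])
E
python3 sw.py
```

```text
[22.9, 22.9, 22.9, 22.9, 22.9, 22.9, 22.9, 22.9, 22.9, 22.9, 22.9, 22.9, 22.9, 22.9] 26.2
```

```bash
python3 - <<'E'
from h import *
a=bot.camera('side')[:,:,::-1]
cv2.imwrite('pics/z.png',cv2.resize(a[95:225,215:400],None,fx=4,fy=4,interpolation=cv2.INTER_CUBIC))
E
```

```text
(no output)
```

View pics/z.png

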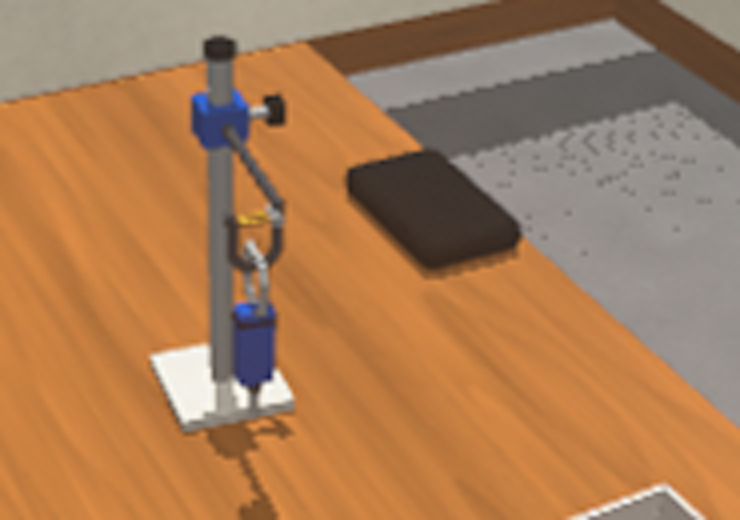

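The key hangs still and straight down from the hook (grip at crop (254,345)). The gate is shut above the bar at (253,218), and the robot is well clear.

```bash
python3 -c "from workcell import bot; print(bot.job_done())"
```

```text
the job is handed in; nothing more can be done
None
```

The small blue chuck key hangs still from the snap hook with the gate shut above its ring, and I handed the job in at about 26 s; the highest force I read while pressing was about 3 N.

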